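# Jar up the chocolate stirrers

## Task

Empty the chocolate mould into the storage jar: unscrew the jar's lid until its thread is free, and only then swing it fully aside on its arm; lift every chocolate stirrer out of the mould and put it in the jar, then swing the lid back squarely over the mouth and screw it fully home. Leave the mug, the bottle and the egg cartons where they are.

Things in the scene. Friction and masses are not known exactly. Their poses are not given: they have to be found in the camera images.
- jar: White round storage jar, fixed to the counter: outer diameter 180 mm, inner 170 mm, rim 104 mm above the counter. Origin: centre of its underside, on the counter; z up. A steel post (16 mm in diameter), fixed to it, stands at (0, +125 mm) in the jar's frame; the lid's swing arm pivots on it.
- jar_in (a point): Centre of the jar's inner floor, 6 mm above the counter; axes as the jar's.
- lid_pivot (a point): Top of the swing arm's vertical pivot, 124 mm above the counter, 125 mm from the lid's axis. It turns with the arm: the lid's axis lies towards its own -y.
- lid_arm (a joint): Swing of the lid's arm about the pivot post, rad: 0 = lid squarely over the jar; grows clockwise from above, to the stop at 1.9 (fully aside; the mouth is clear from about 1.7). At q the lid's axis lies, in the jar's frame, at (-125 sin q, 125 - 125 cos q) mm, always at one height. Stays where left (friction 0.25 N m, about 2 N at the knob).
- lid (a joint): Turn of the captive screw lid about its vertical axis, relative to the arm, rad: 0 = screwed fully home (stop); grows as it is unscrewed, anticlockwise from above. The thread is free from 3.4 on; then it turns loosely to a stop at 6.2. Keep it free (above 3.4) whenever the arm is off its place. It stays at one height and where left (friction 0.12 N m). Starts at 0 to 0.35.
- lid_knob (a point): Grip point of the lid's bar knob, on the lid's axis, 146 mm above the counter; turns with the lid. The wooden bar is 64 mm long (its x), 20 mm wide (y), from 125 to 163 mm above the counter; below it are the arm's steel strap (top at 122 mm) and the lid disc, 180 mm in diameter (104.5 to 116.5 mm). With both joints at 0 the bar lies along the jar's x.
- mould: Square aluminium casting mould, 162 mm by 162 mm, 24 mm high, fixed to the counter, with four square open cavities, 54 mm wide and 18 mm deep (floor 6 mm above the counter), centred at (+-36, +-36) mm. Origin: centre of its underside; z up.
- choc1: Hot-chocolate stirrer: dark chocolate puck, 46 mm in diameter, 28 mm high, with a round wooden handle standing in its middle, 16 mm in diameter, from 28 to 80 mm above the underside; about 75 g. Origin: centre of the puck's underside; z points along the handle. It starts standing in one of the mould's cavities. The four stirrers are alike; two to four are present (None at the start: absent).
- choc2: Hot-chocolate stirrer: dark chocolate puck, 46 mm in diameter, 28 mm high, with a round wooden handle standing in its middle, 16 mm in diameter, from 28 to 80 mm above the underside; about 75 g. Origin: centre of the puck's underside; z points along the handle. It starts standing in one of the mould's cavities. The four stirrers are alike; two to four are present (None at the start: absent).
- choc3: Hot-chocolate stirrer: dark chocolate puck, 46 mm in diameter, 28 mm high, with a round wooden handle standing in its middle, 16 mm in diameter, from 28 to 80 mm above the underside; about 75 g. Origin: centre of the puck's underside; z points along the handle. It starts standing in one of the mould's cavities. The four stirrers are alike; two to four are present (None at the start: absent).
- choc4: Hot-chocolate stirrer: dark chocolate puck, 46 mm in diameter, 28 mm high, with a round wooden handle standing in its middle, 16 mm in diameter, from 28 to 80 mm above the underside; about 75 g. Origin: centre of the puck's underside; z points along the handle. It starts standing in one of the mould's cavities. The four stirrers are alike; two to four are present (None at the start: absent).
- mug: Bystander: terracotta mug, 80 mm in diameter, 90 mm high. Origin: centre of its underside. Leave it alone.
- bottle: Bystander: amber glass bottle, 72 mm in diameter, 220 mm high. Origin: centre of its underside. Leave it alone.
- cartons: Bystander: stack of grey pulp egg cartons, 100 by 150 mm, 86 mm high. Origin: centre of its underside. Leave it alone.
There are look-alikes about, which are no part of the job. What is shaped like the choc4 but yellow is not meant.

How it is judged:
On the way, in this order (a step that is already met when the one before it is completed fails the run):
1. the lid is unscrewed free of its thread while over the jar (value of joint lid above 3.2 rad and value of joint lid_arm below 0.12 rad), for 0.2 s.
2. the lid is swung aside (value of joint lid_arm above 1.55 rad), for 0.2 s.
3. every stirrer present is in the jar (horizontal distance between each of choc1, choc2, choc3, choc4 and jar_in below 0.086 m and z of each of choc1, choc2, choc3, choc4 in the frame of jar_in below 0.07 m), for 0.2 s.
4. the lid is swung back over the jar, still free of its thread (value of joint lid_arm below 0.06 rad and value of joint lid above 2.2 rad), for 0.1 s.
At the end, for the whole second after the job is handed in: Every stirrer present is in the jar (within 86 mm of its axis, underside less than 70 mm above its floor) and at rest, the lid's arm is back over the mouth (below 0.06 rad), and the lid is screwed home (below 0.12 rad) (all of step 3 and linear speed of each of choc1, choc2, choc3, choc4 below 0.05 m/s and value of joint lid_arm below 0.06 rad and value of joint lid below 0.12 rad); the robot touches nothing.
It fails at once if the arm is swung out while the lid is still on its thread (value of joint lid_arm above 0.15 rad and value of joint lid below 2.7 rad).
It fails at once if the mug is disturbed (moved over 30 mm or tipped) (distance of mug from where it was at the start of the episode above 0.03 m or angle between mug's own z axis and vertical above 0.35 rad).
It fails at once if the bottle is disturbed (moved over 30 mm or tipped) (distance of bottle from where it was at the start of the episode above 0.03 m or angle between bottle's own z axis and vertical above 0.35 rad).
It fails at once if the cartons is disturbed (moved over 30 mm or tipped) (distance of cartons from where it was at the start of the episode above 0.03 m or angle between cartons's own z axis and vertical above 0.35 rad).
Of choc1, choc2, choc3, choc4 only 2 to 4 are there at a start; the rules pass over those that are not, and their reading is None.
At some moment in a run one of choc1, choc2, choc3, choc4 may be knocked a few centimetres aside while the robot is not near it.
Once in a run the grip may slacken for a moment while it holds something.
It also fails if it takes over 208 s, if anything falls off the work surface, if the arm or the gripper's body presses on something with over 40 N, if the wrist force passes 120 N, or if a joint passes its speed limit or range.

## Robot

A 6-joint arm with a two-finger parallel gripper is mounted at the origin on the work surface. World frame = base frame: x ahead of the robot, y to its left, z up, the work surface at z = 0. Lengths are in m, angles in rad, forces in N, time in s.
With the tool pointing down it reaches from about 0.275 to 0.75 m from the base axis. Payload 10.2 kg.
Tool frame: the origin (TCP) lies midway between the tips of the shut fingers; the grasp point (between the pads) lies 19 mm behind it (env.hold_point_z is the distance from the TCP to the grasp point, in m); z points along the fingers, y is the line along which they close (so a half turn about z gives the same grasp; the last joint's range is limited). The gripper opens to 85 mm and grips with 20 to 120 N. Pads are 22 mm wide; open, the fingers measure 114 mm over their backs; the gripper's body (76 mm by 85 mm) begins 54 mm behind the grasp point. The pads swing forward as they close: fully open they stand 13 mm farther back than shut.
Start: joints at [-1.37, 0.313, 1.498, -0, 1.331, -0.223], TCP at [0.216, -0.479, 0.231] pointing down, gripper open.
Joint ranges: [-2.94, 2.94], [-0.97, 2.17], [0.19, 2.56], [-1.23, 4.37], [0.02, 3.11], [-2.88, 2.88]. Speed limits (rad/s): [2.39, 2.39, 3.01, 3.14, 3.14, 3.14].

## Interface

Orientations are given as a unit quaternion [x, y, z, w].
In Python, from bench import env, kinematics, monitor, eyes, job gives the robot as it stands. The module is installed in compiled form; this text tells all that it offers. Calls block until the motion is done:
- env.reach(position, orientation): joint-space move of the TCP to a pose.
- env.movel(position, velocity=0.15, frame=None, guard=None): straight line of the TCP; frame=None keeps the orientation; velocity is the mean speed in m/s. With guard (N) it stops when the force on the tool has changed by that much, and returns True; else False.
- env.set_joints(angles): joint-space move.
- env.release() and env.close_gripper(effort=None): open the fingers fully, or close them until they stop; effort is the grip in N (None keeps the last).
- env.hold(seconds).
- kinematics.ik(position, orientation): joint angles nearest the present ones, or None.
- monitor.sense(): the state.
- eyes.grab_frame(name): name is "scene" or "top" or "wrist"; returns a dict with "frame" (384x512x3 uint8, red, green, blue), "mtx" (3x3 intrinsics, pixels), "view" (4x4, takes a point from world to camera coordinates). Camera axes: x right, y down, z forward; pixel columns grow to the right and rows downward; lengths in m; the calibration is good to about 2 mm. A picture is of the moment at which its call begins. There is no depth.
A pose or a line that the arm cannot do raises env.MotionError and nothing moves.
- job.hand_in(): hands the job in; it is judged then, once.
The state is a dict: "clock": time; "joints": joint angles; "qvel": joint speeds; "joint_efforts": joint torques, N m; "position": TCP position; "ee_rot": TCP orientation; "contact_force": force on the tool from outside, world axes, zero at the start; "ft_torque": the same for the moment, N m; "finger_gap": opening from 0.0 (shut) to 1.0 (fully open); "gripper_force": force on a finger pad.
Only numpy, scipy, OpenCV 4.12 (cv2) and the standard library are available. Lean on these libraries where they do the work, as an engineer would, in place of code of your own. Each camera call takes 0.05 s, during which the arm holds its last target. There are 200 camera calls.

## Working session

There is one attempt and no reset: what is moved stays moved. The work goes in short steps, each a Python script; the robot and the scene stay as the last script left them, time stands still between calls to the robot, and variables do not carry over. Pictures are saved under pics/ and viewed, at most 14 in all, crops included, and the job is handed in when it is done.

```bash
mkdir -p pics
python3 - <<'E'
from bench import env, kinematics, monitor, eyes, job
import cv2, numpy as np
s=monitor.sense();print(s['clock'],s['position'],s['ee_rot'],s['finger_gap'],env.hold_point_z)
for n in ['scene','top']:
    f=eyes.grab_frame(n);np.savez(f'pics/{n}0.npz',**f)
    cv2.imwrite(f'pics/{n}0.png',cv2.resize(f['frame'][:,:,::-1],None,fx=1.5,fy=1.5,interpolation=cv2.INTER_CUBIC))
    V=f['view'];print(n,f['mtx'].tolist(),(-V[:3,:3].T@V[:3,3]).round(3))
E
```

```text
0.0 [ 0.21582127 -0.47830401  0.23072304] [ 9.77635320e-01  2.10306304e-01 -4.85256542e-06 -6.62960354e-04] 1.0032525344169458 0.0187
scene [[377.03238278865496, 0.0, 245.5546880573835], [0.0, 377.03238278865496, 191.89438768081402], [0.0, 0.0, 1.0]] [ 1.43  -0.003  0.868]
top [[384.79800914047246, 0.0, 255.70891492209623], [0.0, 384.79800914047246, 190.758519829482], [0.0, 0.0, 1.0]] [0.444 0.037 1.076]
```

View pics/top0.png

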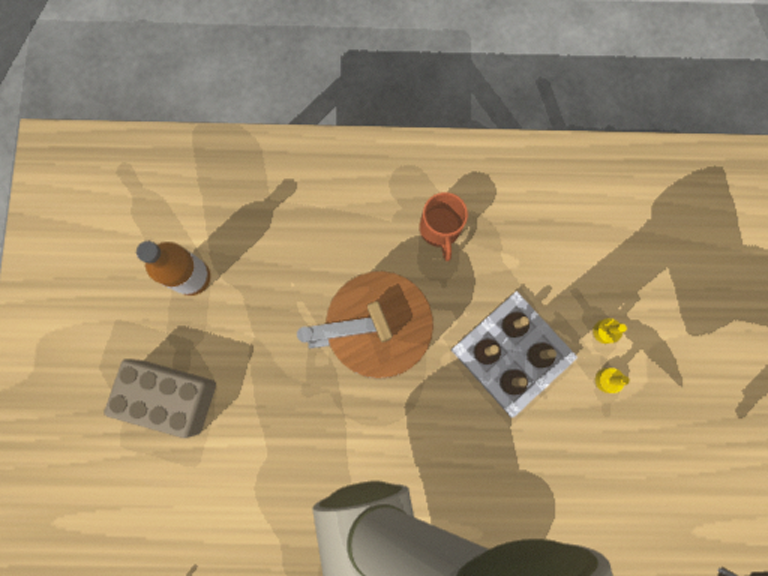

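View pics/scene0.png

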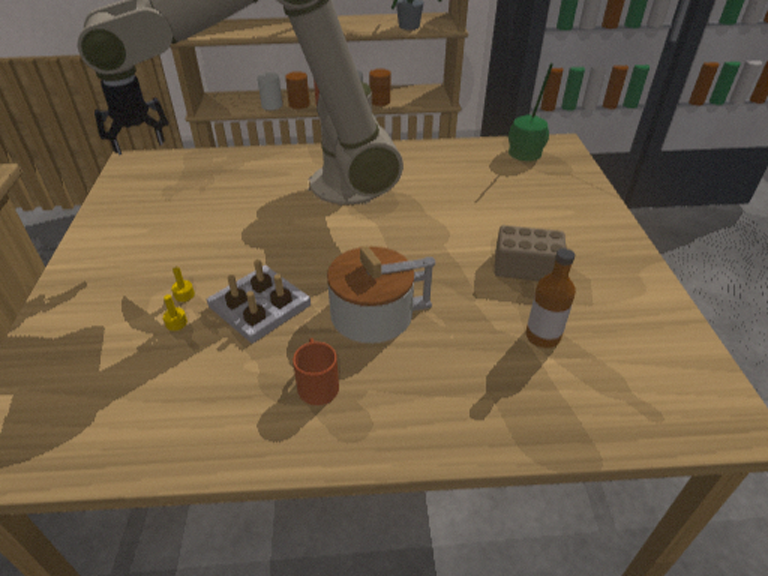

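The top view shows the jar lid at about (380,325), the strap running left to the post at (312,337), and the bar at (382,320). In the mould, four dark stirrers stand at (516,322), (487,350), (542,354) and (516,382). The two yellow look-alikes at (608,330) and (613,380) stand outside the mould and are not meant, since only the dark brown ones fit. Next I'll get coarse positions and wrist views.

```bash
cat > h.py <<'E'
from bench import env, kinematics, monitor, eyes, job
import cv2, numpy as np
from scipy.spatial.transform import Rotation as R
def grab(n,tag=None,scale=1.5,crop=None):
    f=eyes.grab_frame(n)
    if tag:
        im=f['frame'][:,:,::-1]
        if crop: im=im[crop[1]:crop[3],crop[0]:crop[2]]
        cv2.imwrite(f'pics/{tag}.png',cv2.resize(im,None,fx=scale,fy=scale,interpolation=cv2.INTER_CUBIC))
        np.savez(f'pics/{tag}.npz',**f)
    return f
def ray(f,px):
    V=f['view'];c=-V[:3,:3].T@V[:3,3]
    p=np.atleast_2d(np.asarray(px,float));d=np.c_[p,np.ones(len(p))]@np.linalg.inv(f['mtx']).T@V[:3,:3]
    return c,d
def plane(f,px,z):
    c,d=ray(f,px);return c+d*((z-c[2])/d[:,2:3])
def proj(f,P):
    V=f['view'];q=np.atleast_2d(P)@V[:3,:3].T+V[:3,3];q=q@f['mtx'].T;return q[:,:2]/q[:,2:]
def tri(f1,p1,f2,p2):   # midpoint of closest approach, and miss distance
    (c1,d1),(c2,d2)=ray(f1,p1),ray(f2,p2);d1,d2=d1[0],d2[0]
    t=np.linalg.lstsq(np.c_[d1,-d2],c2-c1,rcond=None)[0];a,b=c1+t[0]*d1,c2+t[1]*d2
    return (a+b)/2,np.linalg.norm(a-b)
def down(yaw):  # tool z down; tool y axis (closing line) at world angle yaw
    y=np.array([np.cos(yaw),np.sin(yaw),0]);z=np.array([0,0,-1.]);return R.from_matrix(np.c_[np.cross(y,z),y,z]).as_quat()
def st(): 
    s=monitor.sense();print('t%.1f'%s['clock'],s['position'].round(4) if hasattr(s['position'],'round') else s['position'],'gap %.3f'%s['finger_gap'],'gf',np.round(s['gripper_force'],1),'F',np.round(s['contact_force'],1),'j',np.round(s['joints'],2));return s
E
python3 - <<'E'
from h import *
f=dict(np.load('pics/top0.npz'))
for n,p,z in [('lid',(380,325),.1165),('post',(312,337),.124),('mould',(516,353),.024),('mug',(443,228),.05),('cart',(160,398),.086),('bottle',(195,278),0)]:
    print(n,plane(f,np.array(p)/1.5,z).round(3))
import time
m=plane(f,np.array((516,353))/1.5,.024)[0]; l=plane(f,np.array((380,325))/1.5,.1165)[0]
env.reach([m[0]-.03,m[1],.30],down(np.pi/2)); st(); g=grab('wrist','w1')
print(g['view'].round(3).tolist())
env.reach([l[0]-.03,l[1],.36],down(np.pi/2)); st(); g=grab('wrist','w2')
E
```

```text
lid [[0.541 0.03  0.117]]
post [[0.518 0.142 0.124]]
mould [[ 0.503 -0.219  0.024]]
mug [[ 0.728 -0.083  0.05 ]]
cart [[0.414 0.396 0.086]]
bottle [[0.635 0.38  0.   ]]
t1.8 [ 0.4733 -0.2192  0.2998] gap 1.004 gf 0.0 F [-0.4  0.6  0.3] j [-0.66  0.27  1.38 -0.    1.49 -2.23]
[[0.003, 1.0, 0.001, 0.217], [0.949, -0.003, 0.314, -0.511], [0.314, -0.0, -0.949, 0.296], [0.0, 0.0, 0.0, 1.0]]
t2.9 [0.5108 0.0292 0.3595] gap 0.998 gf 0.0 F [-0.1 -0.2 -0.2] j [-0.17  0.23  1.28 -0.    1.63 -1.74]
```

View pics/w1.png

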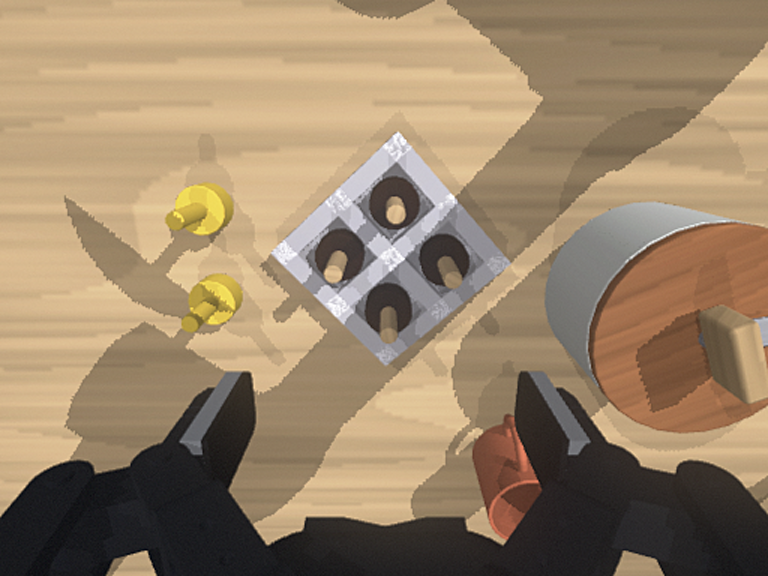

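View pics/w2.png

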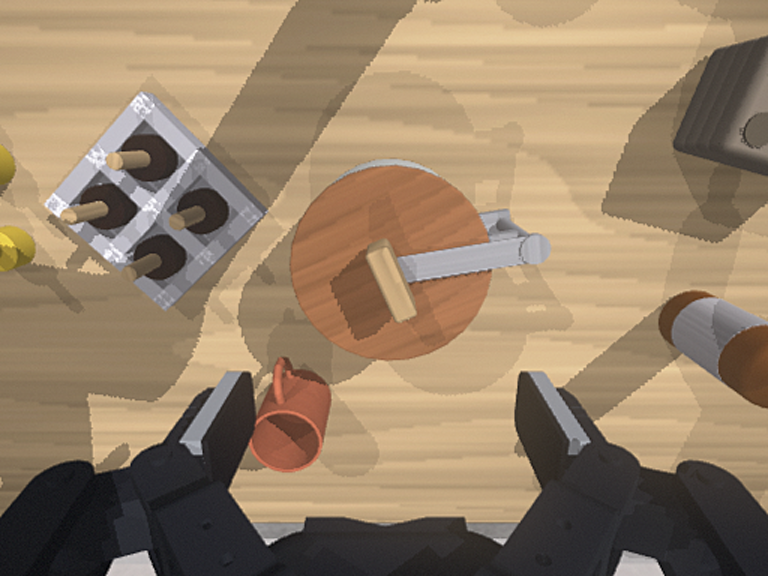

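w1 shows the mould with four handles, tips at (396,215), (333,270), (450,280) and (388,335), and the yellow look-alikes on the left. w2 shows the lid centred at about (390,262), the bar's top face at (391,280) and the pivot cap at (538,248). Now I'll segment these and triangulate them.

```bash
cat > m.py <<'E'
from h import *
w1,w2,t0=[dict(np.load(f'pics/{n}.npz')) for n in ('w1','w2','top0')]
def hsv(f): return cv2.cvtColor(f['frame'],cv2.COLOR_RGB2HSV)
def blobs(m,amin):
    c=cv2.findContours(m,cv2.RETR_EXTERNAL,cv2.CHAIN_APPROX_NONE)[0]
    return sorted([x for x in c if cv2.contourArea(x)>amin],key=cv2.contourArea,reverse=True)
for n,f,p in [('lid',w2,(340,200)),('bartop',w2,(391,280)),('barshadow',w2,(355,300)),('handle',w1,(388,325)),('handletip',w1,(396,215)),('wood',w1,(150,100)),('mould',w1,(345,300)),('choc',w1,(390,190)),('cap',w2,(538,248)),('tlid',t0,(400,360)),('tbar',t0,(378,322)),('tbarside',t0,(388,318)),('thandle',t0,(546,351)),('tcap',t0,(308,335))]:
    print(n,hsv(f)[int(p[1]/1.5),int(p[0]/1.5)])
E
python3 m.py
python3 - <<'E'
import cv2;a=cv2.imread('pics/w2.png')[150:370,280:560];b=cv2.imread('pics/top0.png')[260:430,290:620]
a=cv2.resize(a,None,fx=1.8,fy=1.8);b=cv2.resize(b,None,fx=2,fy=2)
cv2.imwrite('pics/crop1.png',cv2.copyMakeBorder(b,0,0,0,0,0))
E
```

```text
lid [ 12 132 164]
bartop [ 18  92 194]
barshadow [ 12 129 125]
handle [ 16  80 127]
handletip [ 18  87 224]
wood [ 17  86 205]
mould [126  13 204]
choc [ 9 57 72]
cap [135   8 188]
tlid [ 14 151 160]
tbar [ 18 112 177]
tbarside [ 15 144 110]
thandle [19 93 96]
tcap [120   2 159]
```

View pics/crop1.png

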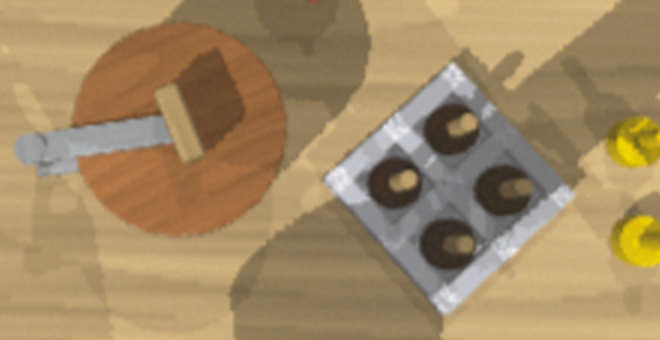

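The crop confirms four dark brown stirrers with wooden handles inside the mould at crop (450,128), (397,182), (505,190) and (448,244). The yellow ones at (637,140) and (640,243) lie outside it.

```bash
cat >> m.py <<'E'
print('----')
def hullmask(f,c):
    m=np.zeros(f['frame'].shape[:2],np.uint8);cv2.fillConvexPoly(m,cv2.convexHull(c),255);return m
out={}
for n,f,r in [('w2',w2,(180,95,345,250)),('top',t0,(205,170,300,260))]:
    H=hsv(f);m=cv2.inRange(H,(5,118,60),(17,255,255));roi=np.zeros_like(m);roi[r[1]:r[3],r[0]:r[2]]=255
    m=cv2.morphologyEx(m&roi,cv2.MORPH_OPEN,np.ones((3,3)))
    if n=='w2': m[238:]=0
    c=blobs(m,300)[0];hm=hullmask(f,c);h=cv2.convexHull(c)
    P=plane(f,h[:,0],.1165)[:,:2].astype(np.float32)
    A=np.c_[2*P,np.ones(len(P))];s=np.linalg.lstsq(A,(P**2).sum(1),rcond=None)[0]
    print(n,'lid centre',s[:2].round(4),'r',np.sqrt(s[2]+s[:2]@s[:2]).round(4),'pixel ctr',proj(f,[*s[:2],.1165]).round(1))
    b=cv2.inRange(H,(14,60,140),(24,122,255))&cv2.erode(hm,np.ones((9,9)))
    b=cv2.morphologyEx(b,cv2.MORPH_OPEN,np.ones((3,3)))
    c=blobs(b,20)[0];rc=cv2.minAreaRect(c);out[n]=rc;q=plane(f,cv2.boxPoints(rc),.163);print(' bar',np.round(rc[0],1),np.round(rc[1],1),'corners',q[:,:2].round(4).tolist(),'mean',q.mean(0).round(4))
    g=cv2.inRange(H,(0,0,110),(180,40,255))&~cv2.erode(hm,np.ones((3,3)))
print('bar top tri',tri(w2,out['w2'][0],t0,out['top'][0]))
print('cap tri',tri(w2,np.array((539,248))/1.5,t0,np.array((306,334))/1.5))
def handles(f,r):
    H=hsv(f);m=cv2.inRange(H,(100,0,80),(150,40,255));roi=np.zeros_like(m);roi[r[1]:r[3],r[0]:r[2]]=255
    c=blobs(cv2.morphologyEx(m&roi,cv2.MORPH_CLOSE,np.ones((5,5))),200)[0];h=cv2.minAreaRect(c);hm=hullmask(f,c)
    b=cv2.inRange(H,(11,55,80),(24,125,255))&hm
    b=cv2.morphologyEx(b,cv2.MORPH_OPEN,np.ones((3,3)))
    return h,blobs(b,15),c
for n,f,r in [('w1',w1,(170,75,345,250)),('top',t0,(295,185,390,285)),('w2',w2,(20,50,185,215))]:
    h,bs,c=handles(f,r);print(n,'mould',plane(f,cv2.boxPoints(h),.024)[:,:2].round(4).tolist(),plane(f,cv2.boxPoints(h),.024).mean(0).round(4))
    V=f['view'];cc=-V[:3,:3].T@V[:3,3];nad=proj(f,[cc[0],cc[1],0])[0]
    for b in bs:
        p=b[:,0].astype(float);d=p.mean(0)-nad;d/=np.linalg.norm(d);k=p@d;tip=p[k>k.max()-2].mean(0)
        rad=np.linalg.norm(proj(f,plane(f,tip,.086)[0]+[.008,0,0])-tip)  # 8 mm in pixels
        tip=tip-d*rad*.85
        print('  ',cv2.contourArea(b),'tip px',tip.round(1),'@.086',plane(f,tip,.086)[0,:2].round(4))
E
python3 m.py | sed '1,/----/d'
```

```text
w2 lid centre [0.5425 0.0348] r 0.0884 pixel ctr [[260.1 179.5]]
 bar [260.7 186.5] [56.5 18.5] corners [[0.511, 0.0119], [0.5022, 0.0312], [0.5651, 0.0591], [0.5749, 0.039]] mean [0.5383 0.0353 0.163 ]
top lid centre [0.5437 0.0319] r 0.0893 pixel ctr [[252.7 215.5]]
 bar [252.4 213.9] [26.2  7.8] corners [[0.5678, 0.0537], [0.5752, 0.0365], [0.5174, 0.0123], [0.5102, 0.0294]] mean [0.5426 0.033  0.163 ]
bar top tri (array([0.54486056, 0.03405867, 0.13999477]), np.float64(0.0024815245091939766))
cap tri (array([0.51815447, 0.15065094, 0.14945544]), np.float64(0.006448551287815036))
w1 mould [[0.4969, -0.3256], [0.3896, -0.2074], [0.5023, -0.0934], [0.6307, -0.2125]] [ 0.5049 -0.2097  0.024 ]
   233.0 tip px [258.9 222.6] @.086 [ 0.554  -0.2154]
   225.5 tip px [221.4 182.2] @.086 [ 0.4998 -0.2613]
   219.0 tip px [301.3 185.6] @.086 [ 0.5044 -0.1632]
   196.0 tip px [263.2 142.9] @.086 [ 0.4518 -0.2103]
top mould [[0.5075, -0.0997], [0.6185, -0.2198], [0.4973, -0.3288], [0.3904, -0.2088]] [ 0.5034 -0.2143  0.024 ]
   51.0 tip px [348.6 213.4] @.086 [ 0.5567 -0.217 ]
   46.0 tip px [329.  232.4] @.086 [ 0.5068 -0.1651]
   44.5 tip px [366.8 235.6] @.086 [ 0.5003 -0.2626]
   43.5 tip px [347.7 254.2] @.086 [ 0.4523 -0.2122]
w2 mould [[0.4892, -0.3309], [0.3863, -0.2015], [0.5046, -0.0932], [0.6264, -0.2256]] [ 0.5016 -0.2128  0.024 ]
   300.0 tip px [ 45.6 142.7] @.086 [ 0.4982 -0.2591]
   281.5 tip px [ 76.8 106.5] @.086 [ 0.4503 -0.2073]
   231.0 tip px [ 87.3 180.3] @.086 [ 0.552  -0.2114]
   216.0 tip px [118.2 146.9] @.086 [ 0.5041 -0.1604]
```

Run:
```python
from h import *
w1,w2,t0=[dict(np.load(f'pics/{n}.npz')) for n in ('w1','w2','top0')]
for a,b in [((258.9,222.6),(87.3,180.3)),((221.4,182.2),(45.6,142.7)),((301.3,185.6),(118.2,146.9)),((263.2,142.9),(76.8,106.5))]:
    p,e=tri(w1,a,w2,b);print('tip',p.round(4),round(e,4))
C=np.array([.543,.0335]);
for f,p in ((w2,(539,248)),(t0,(305,334))):
    P=plane(f,np.array(p)/1.5,.124)[0,:2];d=P-C;print('pivot',P,np.linalg.norm(d),np.degrees(np.arctan2(d[1],d[0])))
y=-np.radians(66.7)
env.reach([*C,.24],down(y));g=grab('wrist','w3')
print(env.movel([*C,.136],.08,guard=8)); st()
env.close_gripper(60); st()
```

```text
tip [ 0.5548 -0.215   0.081 ] 0.0027
tip [ 0.4995 -0.2614  0.0834] 0.0021
tip [ 0.5054 -0.1625  0.0817] 0.0009
tip [ 0.4515 -0.21    0.0817] 0.002
pivot [0.521748   0.16138385] 0.12963767331045273 99.43530210798556
pivot [0.52286612 0.15349728] 0.12167465076961642 99.52471900358177
False
t6.8 [0.5433 0.0335 0.1365] gap 0.996 gf 0.0 F [0.5 0.8 0.7] j [-0.15  0.45  1.57  0.    1.13  1.01]
t7.4 [0.5429 0.0337 0.1362] gap 0.226 gf 59.1 F [-1.1  1.5  2.9] j [-0.15  0.45  1.57  0.    1.13  1.01]
```

View pics/w3.png

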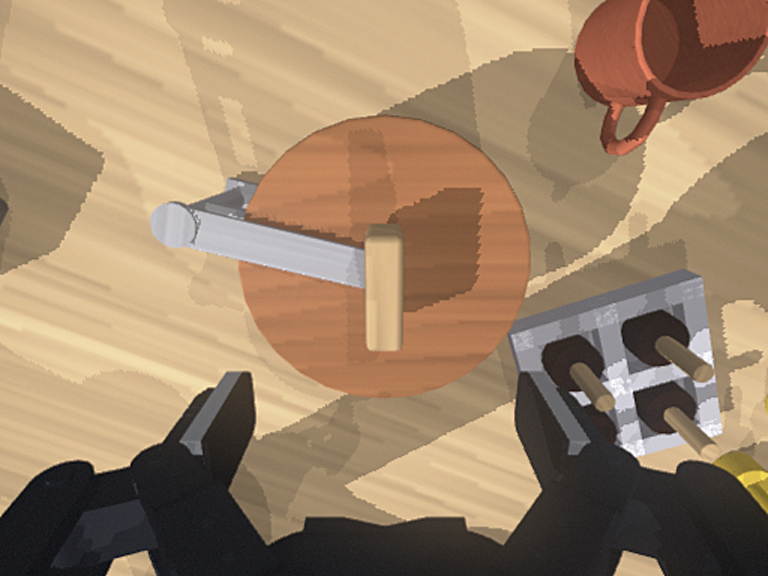

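w3 shows the bar vertical in the image at (384,285), so the gripper is aligned with it, and the strap is about 13° off its normal, so the lid reads about 0.23. Next I unscrew.

Run:
```python
from h import *
q=np.array(monitor.sense()['joints']);
for k in range(1,7):
    t=q.copy();t[5]=q[5]-3.5*k/6;env.set_joints(t);s=monitor.sense()
    print('%.1f'%s['clock'],'%.3f'%s['finger_gap'],np.round(s['gripper_force'],0),np.round(s['contact_force'],1),np.round(s['ft_torque'],2),s['joints'][5].round(3),s['position'].round(4))
grab('scene','s1',2,(180,120,330,280));grab('top','t1',2)
```

```text
8.0 0.223 59.0 [ 1.3 -2.  -0. ] [-0.47 -0.3   0.12] 0.429 [0.5432 0.0333 0.1363]
8.7 0.221 59.0 [ 1.9 -4.9  0.7] [-0.74 -0.4   0.1 ] -0.155 [0.5433 0.0331 0.1363]
9.3 0.223 59.0 [ 2.5 -5.   0. ] [-0.74 -0.43  0.09] -0.738 [0.5432 0.0331 0.1363]
9.9 0.222 59.0 [ 1.  -3.5  0.7] [-0.47 -0.36  0.13] -1.319 [0.543  0.0335 0.1363]
10.5 0.222 59.0 [0.6 1.4 2.2] [ 0.26 -0.23  0.11] -1.903 [0.5427 0.0341 0.1362]
11.1 0.223 59.0 [-1.1  4.8  2.6] [0.77 0.06 0.12] -2.487 [0.5425 0.0346 0.1362]
```

View pics/s1.png

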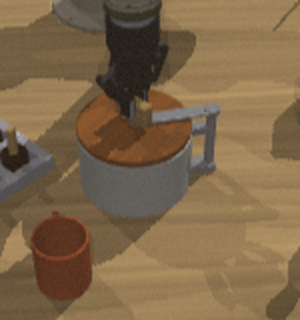

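```bash
cat >> h.py <<'E'
C=np.array([.543,.0335]);YJ=np.radians(9.5)
def lidpos(q):
    v=np.array([-.125*np.sin(q),.125-.125*np.cos(q)]);c,s=np.cos(YJ),np.sin(YJ)
    return C+np.array([[c,-s],[s,c]])@v
def swing(q0,q1,z,n=12,fmax=25,v=.12):
    for q in np.linspace(q0,q1,n+1)[1:]:
        env.movel([*lidpos(q),z],v);s=monitor.sense();F=np.array(s['contact_force'])
        print('q%.2f t%.1f gap %.3f gf %.0f'%(q,s['clock'],s['finger_gap'],np.max(s['gripper_force'])),F.round(1),np.round(s['ft_torque'],2))
        if np.linalg.norm(F)>fmax: print('STOP');break
E
python3 - <<'E'
from h import *
swing(0,1.82,.1362)
grab('top','t2',1.5)
E
```

```text
q0.15 t11.5 gap 0.224 gf 59 [-2.5  7.4  3.3] [1.21 0.23 0.13]
q0.30 t11.8 gap 0.218 gf 60 [-0.1 10.4  2.9] [1.57 0.06 0.16]
q0.46 t12.1 gap 0.223 gf 60 [ 0.8 14.   2.8] [ 1.91 -0.27  0.09]
q0.61 t12.4 gap 0.223 gf 60 [ 4.4 15.5 -1. ] [ 2.21 -0.63  0.14]
q0.76 t12.8 gap 0.222 gf 60 [ 8.2 16.1 -3.2] [ 2.35 -1.1   0.12]
q0.91 t13.1 gap 0.225 gf 60 [10.7 15.6 -5.8] [ 2.31 -1.51  0.11]
q1.06 t13.4 gap 0.219 gf 59 [13.7 13.6 -6.8] [ 2.08 -1.81  0.15]
q1.21 t13.7 gap 0.220 gf 59 [14.3 12.  -8.6] [ 1.73 -1.88  0.14]
q1.36 t14.0 gap 0.225 gf 60 [14.7  8.5 -9. ] [ 1.3  -1.92  0.15]
q1.52 t14.3 gap 0.224 gf 60 [13.9  6.5 -8.7] [ 0.92 -1.87  0.11]
q1.67 t14.6 gap 0.224 gf 60 [13.6  3.9 -7.6] [ 0.61 -1.73  0.07]
q1.82 t14.9 gap 0.223 gf 60 [11.6  2.9 -6.3] [ 0.37 -1.45  0.16]
```

View pics/t2.png

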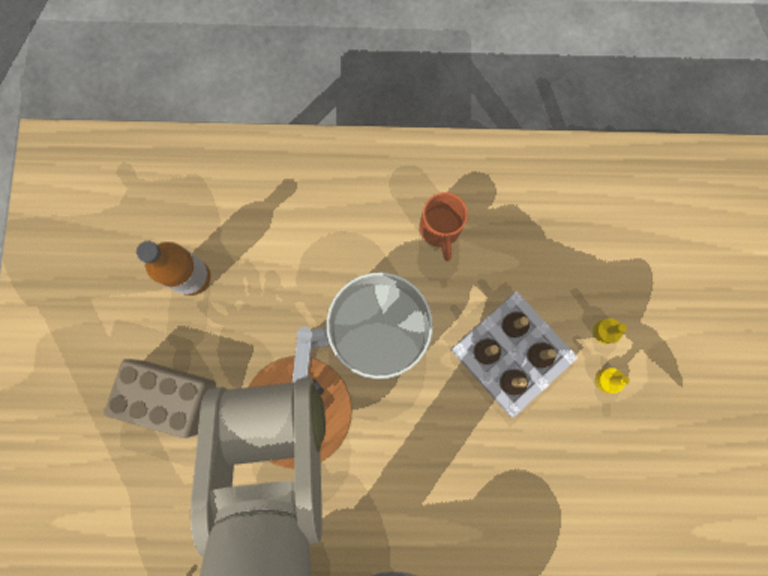

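The picture shows the lid fully aside at (300,412) and the jar mouth clear, rim centre about (380,325). All four stirrers are still in place. I'll release, refine the jar centre from its rim, re-measure the handles and pick the first one.

```bash
cat >> h.py <<'E'
def hsv(f): return cv2.cvtColor(f['frame'],cv2.COLOR_RGB2HSV)
def blobs(m,amin):
    c=cv2.findContours(m,cv2.RETR_EXTERNAL,cv2.CHAIN_APPROX_NONE)[0]
    return sorted([x for x in c if cv2.contourArea(x)>amin],key=cv2.contourArea,reverse=True)
def dark(f,z,amin=60):  # dark chocolate pucks: centroid on plane z
    m=cv2.inRange(hsv(f),(0,30,0),(20,255,85));m=cv2.morphologyEx(m,cv2.MORPH_OPEN,np.ones((3,3)))
    return [(cv2.contourArea(b),*plane(f,np.array(cv2.minEnclosingCircle(b)[0]),z)[0,:2].round(3)) for b in blobs(m,amin)]
SLOT=[((.04,0),-90),((-.04,0),-90),((0,-.04),0),((0,.04),0)]
def pick(p,yaw=-90,z=.055):
    env.reach([*p,.17],down(np.radians(yaw)))
    hit=env.movel([*p,z],.12,guard=12)
    if hit: print('touched');st();return False
    env.close_gripper(45);g=monitor.sense()['finger_gap']
    env.movel([*p,.20],.12);s=st();print('gap closed %.3f'%g)
    return s['finger_gap']>.12
def place(k,z=.060):
    (dx,dy),yaw=SLOT[k];p=[C[0]+dx,C[1]+dy]
    env.reach([*p,.20],down(np.radians(yaw)));s=st()
    if s['finger_gap']<.12: print('LOST');return False
    hit=env.movel([*p,z],.12,guard=15);s=st();print('hit',hit)
    env.release();env.movel([*p,.20],.2);return True
E
python3 - <<'E'
from h import *
env.release();p=monitor.sense()['position'];print(p)
env.movel([p[0],p[1],.24],.2)
f=dict(np.load('pics/t2.npz'));H=hsv(f)
m=cv2.inRange(H,(0,0,0),(180,62,255));roi=np.zeros_like(m);cv2.circle(roi,(253,216),39,255,-1)
c=blobs(m&roi,300)[0];h=cv2.convexHull(c)[:,0]
P=plane(f,h,.104)[:,:2]
for _ in range(3):
    s=np.linalg.lstsq(np.c_[2*P,np.ones(len(P))],(P**2).sum(1),rcond=None)[0];r=np.sqrt(s[2]+s[:2]@s[:2])
    e=abs(np.linalg.norm(P-s[:2],axis=1)-r);print('rim',s[:2].round(4),r.round(4),e.max().round(4));P=P[e<.003]
env.reach([.473,-.212,.30],down(-np.pi/2));g=grab('wrist','w4')
print(dark(g,.034))
g=grab('wrist')
print(pick([.4515,-.210]))
E
```

```text
[0.39776384 0.16718216 0.13620312]
rim [0.543  0.0335] 0.091 0.0044
rim [0.5433 0.0325] 0.0904 0.0044
rim [0.5434 0.032 ] 0.0902 0.001
[(7996.5, np.float64(0.129), np.float64(-0.437)), (779.0, np.float64(0.278), np.float64(-0.059)), (560.5, np.float64(0.556), np.float64(-0.214)), (412.0, np.float64(0.509), np.float64(-0.162)), (400.5, np.float64(0.503), np.float64(-0.26)), (281.0, np.float64(0.455), np.float64(-0.205)), (180.5, np.float64(0.451), np.float64(-0.22)), (118.0, np.float64(0.493), np.float64(-0.163)), (69.5, np.float64(0.484), np.float64(-0.257))]
t22.7 [ 0.4512 -0.2098  0.1993] gap 0.174 gf 43.8 F [-0.2 -0.2 -0.4] j [-0.67  0.28  1.63 -0.    1.24  0.9 ]
gap closed 0.172
True
```

Run:
```python
from h import *
ok=place(1)
todo=[((.4995,-.2614),0),((.5054,-.1628),2)]
for p,k in todo:
    if not ok: break
    env.reach([.473,-.212,.30],down(-np.pi/2));g=grab('wrist')
    print([d for d in dark(g,.034) if d[0]<1500 and d[1]>.3])
    ok=pick(p) and place(k)
g=grab('top','t3',1.5)
```

```text
t23.7 [0.5031 0.0326 0.1999] gap 0.171 gf 43.9 F [ 1.  -0.4 -0.5] j [-0.17  0.29  1.61 -0.    1.24  1.4 ]
t25.0 [0.5034 0.0334 0.0606] gap 0.168 gf 43.9 F [ 0.1 -0.2 -0.8] j [-0.17  0.48  1.76  0.    0.91  1.4 ]
hit False
[(727.5, np.float64(0.504), np.float64(0.028)), (594.0, np.float64(0.556), np.float64(-0.209)), (553.5, np.float64(0.507), np.float64(-0.163)), (497.0, np.float64(0.502), np.float64(-0.26))]
t31.4 [ 0.4993 -0.2612  0.1993] gap 0.173 gf 43.8 F [ 0.1  1.5 -0.7] j [-0.69  0.42  1.43  0.    1.29  0.88]
gap closed 0.175
t32.6 [0.583  0.0324 0.1999] gap 0.171 gf 43.8 F [-0.5 -1.3 -1.1] j [-0.14  0.47  1.36 -0.    1.32  1.43]
t33.9 [0.5834 0.0334 0.0607] gap 0.170 gf 43.8 F [ 0.2 -0.4 -0.9] j [-0.14  0.62  1.51  0.    1.01  1.43]
hit False
[(944.0, np.float64(0.587), np.float64(0.027)), (766.0, np.float64(0.507), np.float64(0.026)), (552.0, np.float64(0.555), np.float64(-0.209)), (541.5, np.float64(0.507), np.float64(-0.163))]
t40.3 [ 0.5051 -0.1626  0.1993] gap 0.171 gf 43.8 F [-0.4  1.2 -1.1] j [-0.53  0.35  1.53  0.    1.26  1.04]
gap closed 0.171
t41.5 [ 0.5429 -0.0069  0.1998] gap 0.174 gf 43.8 F [-0.2 -0.3 -2.1] j [-0.23  0.38  1.49 -0.    1.27 -0.23]
t42.8 [ 0.5434 -0.0066  0.0607] gap 0.172 gf 43.8 F [-0.2 -0.4 -1.3] j [-0.23  0.55  1.64 -0.    0.96 -0.23]
hit False
```

View pics/t3.png

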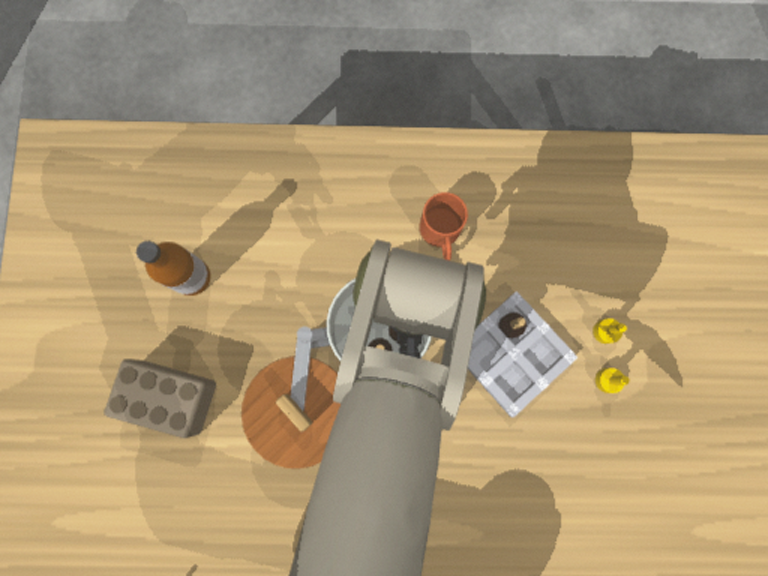

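The top view shows one stirrer left in the mould, at (516,322). The lid is aside at (293,412) with its bar at (293,413).

Run:
```python
from h import *
env.reach([.473,-.212,.30],down(-np.pi/2));g=grab('wrist')
print([d for d in dark(g,.034) if d[0]<1500 and d[1]>.3])
ok=pick((.5545,-.213)) and place(3)
env.reach([.45,.0,.36],down(-np.pi/2));g=grab('wrist','w5')
```

```text
[(1283.5, np.float64(0.526), np.float64(0.015)), (1008.5, np.float64(0.585), np.float64(0.026)), (489.0, np.float64(0.556), np.float64(-0.209))]
t49.2 [ 0.5542 -0.2129  0.1992] gap 0.171 gf 43.8 F [-0.2  0.8 -1.1] j [-0.56  0.49  1.33 -0.    1.33  1.01]
gap closed 0.174
t50.4 [0.5432 0.0728 0.1998] gap 0.171 gf 44.0 F [ 0.1 -0.7 -1.1] j [-0.08  0.39  1.48 -0.    1.28 -0.08]
t51.7 [0.5434 0.0734 0.0607] gap 0.173 gf 44.0 F [-0.2  0.2 -0.7] j [-0.08  0.55  1.62 -0.    0.96 -0.08]
hit False
```

View pics/w5.png

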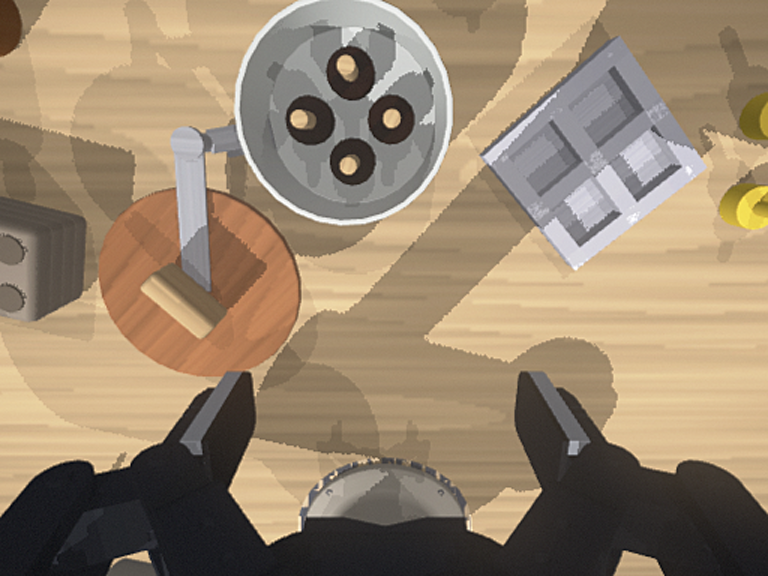

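w5 shows all four stirrers upright in the jar at (350,70), (303,118), (392,118) and (350,163), and the mould empty. The bar is at (183,300), as I left it. Now I regrasp it and swing back.

Run:
```python
from h import *
yaw=np.radians(-66.7+200.5)
p=[.3978,.1672]
env.reach([*p,.23],down(yaw));g=grab('wrist','w6')
print(env.movel([*p,.1362],.1,guard=8));st()
env.close_gripper(60);st()
swing(1.82,-.01,.1362)
st();grab('top','t4',2,(190,150,400,300))
```

```text
False
t58.6 [0.3981 0.1673 0.1367] gap 1.002 gf 0.0 F [ 0.6 -0.7  0.2] j [ 0.13  0.22  1.89 -0.    1.03 -2.21]
t59.2 [0.3984 0.1672 0.1365] gap 0.225 gf 59.7 F [ 2.9 -0.6  0.9] j [ 0.12  0.22  1.89 -0.    1.03 -2.21]
q1.67 t59.5 gap 0.225 gf 60 [ 5.1 -2.   1.6] [-0.29 -0.54 -0.13]
q1.52 t59.8 gap 0.224 gf 60 [ 5.8 -1.5  0.9] [-0.17 -0.64 -0.13]
q1.36 t60.1 gap 0.223 gf 60 [ 6.2 -0.7  1.3] [-0.02 -0.67 -0.12]
q1.21 t60.5 gap 0.223 gf 60 [6.1 0.4 1.2] [ 0.12 -0.72 -0.11]
q1.06 t60.8 gap 0.225 gf 60 [7.3 2.1 1.7] [ 0.26 -0.74 -0.11]
q0.91 t61.1 gap 0.220 gf 60 [6.3 2.2 2.1] [ 0.35 -0.71 -0.08]
q0.75 t61.4 gap 0.225 gf 60 [5.  3.3 2.2] [ 0.52 -0.6  -0.13]
q0.60 t61.7 gap 0.224 gf 60 [4.8 3.4 2.5] [ 0.5  -0.54 -0.09]
q0.45 t62.0 gap 0.224 gf 60 [4.3 3.6 2.9] [ 0.58 -0.46 -0.12]
q0.30 t62.3 gap 0.221 gf 60 [3.3 3.  4.4] [ 0.59 -0.28 -0.13]
q0.14 t62.6 gap 0.223 gf 60 [2.2 3.2 4.9] [ 0.58 -0.25 -0.18]
q-0.01 t62.9 gap 0.222 gf 61 [-2.4  2.   8.1] [0.33 0.55 0.01]
t62.9 [0.5438 0.034  0.1365] gap 0.222 gf 60.9 F [-2.4  2.   8.1] j [-0.15  0.45  1.56  0.    1.13 -2.49]
```

View pics/w6.png

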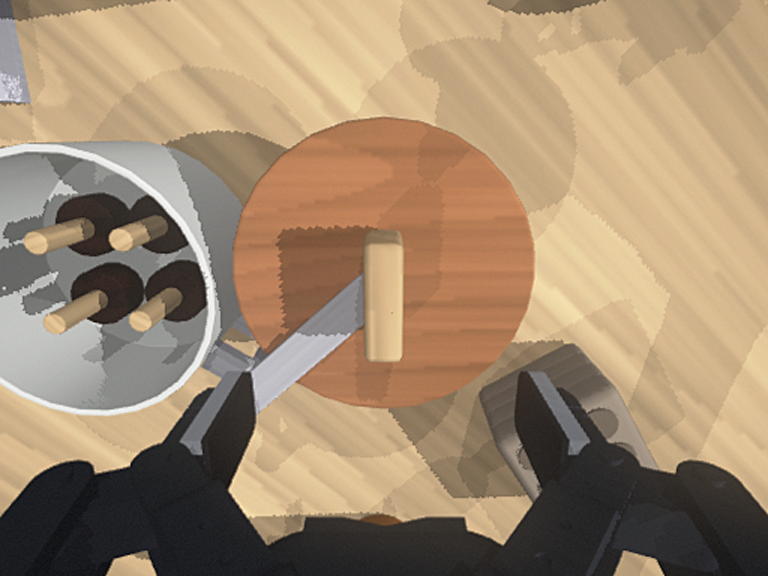

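View pics/t4.png

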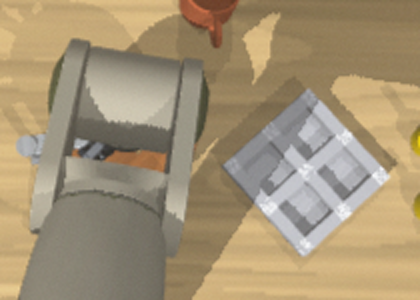

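w6 showed the bar centred between the fingers. t4 shows the lid back at the jar and an empty mould, and the change in force direction on the last swing step fits the arm reaching its stop. Now I screw it home, watching the torque.

Run:
```python
from h import *
env.hold(.3)
q=np.array(monitor.sense()['joints']);m0=None
for a in [*np.arange(.55,3.5,.55),*np.arange(3.4,4.2,.06)]:
    t=q.copy();t[5]=q[5]+a;env.set_joints(t);s=monitor.sense()
    print('%.2f t%.1f'%(a,s['clock']),'%.3f'%s['finger_gap'],np.round(s['gripper_force'],0),np.round(s['contact_force'],1),np.round(s['ft_torque'],2),s['joints'][5].round(3),s['position'].round(4))
    if abs(s['ft_torque'][2])>.9: break
```

```text
0.55 t63.9 0.224 60.0 [-0.7  2.2  5.2] [ 0.3   0.03 -0.09] -1.941 [0.5437 0.0342 0.1365]
1.10 t64.5 0.220 60.0 [-0.6  3.8  5.2] [ 0.61  0.1  -0.12] -1.392 [0.5437 0.0343 0.1365]
1.65 t65.0 0.223 60.0 [-0.3  6.3  4.9] [ 0.93 -0.03 -0.19] -0.843 [0.5438 0.0344 0.1365]
2.20 t65.6 0.224 60.0 [-0.2  5.3  5.1] [ 0.91 -0.2  -0.11] -0.293 [0.5439 0.0344 0.1365]
2.75 t66.2 0.223 60.0 [0.3 5.2 4.5] [ 0.79 -0.14 -0.15] 0.257 [0.5439 0.0344 0.1365]
3.30 t66.8 0.221 60.0 [0.2 5.  4.9] [ 0.79 -0.2  -0.17] 0.806 [0.5439 0.0342 0.1365]
3.40 t67.1 0.223 60.0 [-0.3  5.5  4.3] [ 0.73 -0.13 -0.16] 0.906 [0.5438 0.0342 0.1365]
3.46 t67.3 0.224 60.0 [-0.2  5.   5. ] [ 0.69 -0.11 -0.12] 0.966 [0.5438 0.0342 0.1365]
3.52 t67.6 0.222 60.0 [0.5 4.3 4.8] [ 0.7  -0.13 -0.15] 1.026 [0.5438 0.0342 0.1365]
3.58 t67.8 0.227 60.0 [-0.4  5.5  5. ] [ 0.64 -0.18 -0.12] 1.086 [0.5438 0.0342 0.1365]
3.64 t68.1 0.225 60.0 [-0.6  5.1  3.1] [ 0.74 -0.13 -0.09] 1.146 [0.5438 0.0341 0.1365]
3.70 t68.3 0.221 60.0 [1.1 4.7 5. ] [ 0.7  -0.08 -0.13] 1.206 [0.5438 0.0341 0.1365]
3.76 t68.6 0.217 61.0 [-5.9  2.9  7.1] [0.52 0.57 0.45] 1.265 [0.543  0.034  0.1365]
3.82 t68.8 0.225 74.0 [-14.3   1.   12.2] [0.43 1.93 1.9 ] 1.323 [0.5416 0.0338 0.1364]
```

The home stop is met at about 3.74. I'll ease off the overdrive, release and check.

Run:
```python
from h import *
q=np.array(monitor.sense()['joints']);q[5]-=.06;env.set_joints(q);s=st();print(np.round(s['ft_torque'],2))
env.release();st();p=monitor.sense()['position']
env.movel([p[0],p[1],.24],.15);grab('wrist','w7')
env.reach([.30,-.35,.30],down(-np.pi/2));st();grab('top','t5',1.5)
for n in ('top0','t5'):
    f=dict(np.load(f'pics/{n}.npz'));m=cv2.inRange(hsv(f),(5,118,60),(17,255,255));m[:170]=0;m[260:]=0;m[:,:205]=0;m[:,300:]=0
    c=blobs(cv2.morphologyEx(m,cv2.MORPH_OPEN,np.ones((3,3))),300)[0];P=plane(f,cv2.convexHull(c)[:,0],.1165)[:,:2]
    s=np.linalg.lstsq(np.c_[2*P,np.ones(len(P))],(P**2).sum(1),rcond=None)[0];print(n,s[:2].round(4))
a=cv2.imread('pics/w7.png');b=cv2.imread('pics/t5.png')
cv2.imwrite('pics/fin.png',np.hstack([cv2.resize(a,(400,300)),cv2.resize(b[200:450,230:630],(400,300))]))
```

```text
t69.1 [0.5413 0.0337 0.1365] gap 0.221 gf 60.7 F [-3.5  4.4  6.1] j [-0.15  0.45  1.57 -0.    1.14  1.26]
[0.56 0.15 0.16]
t69.7 [0.5416 0.0338 0.1364] gap 1.003 gf 0.0 F [ 0.4 -0.6  0.4] j [-0.15  0.45  1.57 -0.    1.14  1.26]
t72.3 [ 0.3005 -0.3496  0.2999] gap 0.999 gf 0.0 F [ 0.  -0.1  0.2] j [-1.12  0.13  1.55  0.    1.46  0.45]
top0 [0.5437 0.0319]
t5 [0.5403 0.0313]
```

View pics/fin.png

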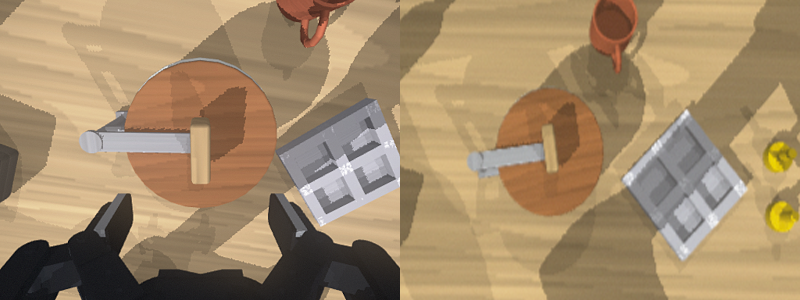

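The final view shows the lid over the jar with the bar square to the strap, so it is screwed home. The lid centre is within about 3 mm of its start (arm about 0.03 rad), the mould is empty, the mug has not visibly moved, and the robot is clear.

```bash
python3 -c "
from h import *
print(job.hand_in())"
```

```text
the job is handed in; nothing more can be done
None
```

I handed the job in at about 72 s of the 208 s allowed: all four chocolate stirrers are in the jar, and the lid is swung back to within about 0.03 rad of square and screwed home to its stop; no verdict came back.

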